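Set the lot number and print the sample label

TASK

On the label-numbering press, roll the three number wheels so that they show 4 7 3 from left to right as read from the robot's side, each figure squarely uppermost, and only then press the print plunger fully down for a moment and let it come up again. Use a light, steady touch on the press (never 25 N or more; the wheels stand at slightly different heights, so feel for them), and leave the pots, dish and food samples around it where they are.

Things in the scene. Friction and masses are not known exactly. Their poses are not given: they have to be found in the camera images.
- press: label-numbering press, fixed to the table: base 170 (x) x 260 (y) x 20 mm, aluminium housing with its deck 70 mm above the table, grey print head, same height, at its right end (-y). Origin: centre of its underside; x away from the robot, y left, z up. Delicate: keep pushes on any part of it (wheels, plunger too) under 25 N. The wheels sit in stiffly sprung cradles: they give about 1 mm per 8 N, down to 4 mm.
- wheel_left (a joint): leftmost number wheel seen from the robot (1st figure): white, 60 mm diameter, 20 mm wide, smooth rim, axle along the press's y, black figures 0-9 round the rim, upright when read from the robot's side. The uppermost one, level with the dark index noses beside it, is shown. Value in rad = figure x 0.6283 (9 = 5.655). Rubbing the rim's top towards the robot raises it, away lowers it.
- wheel_middle (a joint): middle number wheel (2nd figure); same as wheel_left, same values. All wheels: no clicks, they turn smoothly against a friction of about 2 N at the rim (a light press with a fingertip, some 5 to 12 N, drags them round) and stay where they are left; stops just beyond 0 and 9, so 9 does not pass on to 0.
- wheel_right (a joint): rightmost number wheel (3rd figure); same as wheel_left, same values
- top_left (a point): nominal top of the left wheel's rim, 90 mm above the table, 20 mm above the deck; axes as the press's. Fixed to the press and only nominal: the wheel really stands up to 4 mm higher or lower (differently each time, not measured), so feel for its rim. Axle 30 mm below the real top. Wheels are 46 mm apart along y; index noses between them end 13 mm below.
- top_middle (a point): nominal top of the middle wheel's rim, 90 mm above the table, 20 mm above the deck; axes as the press's. Fixed to the press and only nominal: the wheel really stands up to 4 mm higher or lower (differently each time, not measured), so feel for its rim. Axle 30 mm below the real top. Wheels are 46 mm apart along y; index noses between them end 13 mm below.
- top_right (a point): nominal top of the right wheel's rim, 90 mm above the table, 20 mm above the deck; axes as the press's. Fixed to the press and only nominal: the wheel really stands up to 4 mm higher or lower (differently each time, not measured), so feel for its rim. Axle 30 mm below the real top. Wheels are 46 mm apart along y; index noses between them end 13 mm below.
- plunger (a joint): print plunger: travel in m, 0 up, 0.010 fully down; a spring raises it again (about 2.5 N to start, 9 N fully down)
- plunger_top (a point): centre of the top of the plunger's round black cap, 40 mm across, at the right end of the press; 102 mm above the table when up, presses straight down by 10 mm. In the press's axes it lies 81 mm to the right (-y) of the right wheel's centre and 20 mm nearer the robot (-x) than the wheels' line
- pot_a: bystander: sample pot with blue cap, 34 mm across, 70 mm tall, standing behind the press; origin at the centre of its underside
- pot_b: bystander: like pot_a
- pot_c: bystander: like pot_a
- pot_deck: bystander: like pot_a, but standing on the press's deck, at its far edge behind the wheels (top 140 mm above the table)
- dish_a: bystander: white weighing dish, 64 mm across, 16 mm tall, on the table to the left of the press; origin at the centre of its underside
- bar: bystander: cereal bar, 90 x 35 x 20 mm, lying to the right of the press; origin at the centre of its underside
- rice_cake: bystander: round rice cake, 84 mm across, 16 mm thick, on the table to the left of the press; origin at the centre of its underside

How it is judged:
On the way, in this order (a step that is already met when the one before it is completed fails the run):
1. the three wheels show 4, 7, 3, each within 0.15 rad of squarely uppermost (value of joint wheel_left between 2.3633 and 2.6633 rad and value of joint wheel_middle between 4.2482 and 4.5482 rad and value of joint wheel_right between 1.735 and 2.035 rad), for 0.2 s.
2. the plunger is pressed down (at least 8.5 of its 10 mm) with the wheels at 4 7 3 (all of step 1 and value of joint plunger above 0.0085 m), for 0.1 s.
At the end, for the whole second after the job is handed in: The left wheel reads 4, the middle 7, the right 3, each within 0.15 rad (about 9 degrees) of squarely uppermost and at rest; the plunger has come up again (less than 2 mm down); the bystanders are at rest (all of step 1 and not (value of joint plunger above 0.002 m) and velocity of joint wheel_left between -0.05 and 0.05 rad/s and velocity of joint wheel_middle between -0.05 and 0.05 rad/s and velocity of joint wheel_right between -0.05 and 0.05 rad/s and linear speed of each of pot_a, pot_b, pot_c, pot_deck, dish_a, bar, rice_cake below 0.02 m/s); the robot touches nothing.
It fails at once if the press (or a wheel or the plunger) is pushed with 25 N or more (contact force between anything else and press above 25 N).
It fails at once if the plunger is pressed (more than 5 mm) while the wheels do not show 4 7 3: a misprint (value of joint plunger above 0.005 m and not (value of joint wheel_left between 2.3633 and 2.6633 rad and value of joint wheel_middle between 4.2482 and 4.5482 rad and value of joint wheel_right between 1.735 and 2.035 rad)).
It fails at once if a bystander is moved by more than 20 mm (distance of any of pot_a, pot_b, pot_c, pot_deck, dish_a, bar, rice_cake from where it was at the start of the episode above 0.02 m).
It also fails if it takes over 72 s, if anything falls off the work surface, if the arm or the gripper's body presses on something with over 40 N, if the wrist force passes 120 N, or if a joint passes its speed limit or range.

ROBOT

A 6-joint arm with a two-finger parallel gripper is mounted at the origin on the work surface. World frame = base frame: x ahead of the robot, y to its left, z up, the work surface at z = 0. Lengths are in m, angles in rad, forces in N, time in s.
With the tool pointing down it reaches from about 0.325 to 0.775 m from the base axis. Payload 5.5 kg.
Tool frame: the origin (TCP) lies midway between the tips of the shut fingers; the grasp point (between the pads) lies 19 mm behind it; z points along the fingers, y is the line along which they close (so a half turn about z gives the same grasp; the last joint's range is limited). The gripper opens to 88 mm and grips with 3 to 60 N. Pads are 20 mm wide; open, the fingers measure 115 mm over their backs; the gripper's body (75 mm by 178 mm) begins 61 mm behind the grasp point.
Start: joints at [-1.163, 0.091, 1.231, -0, 1.82, -0.057], TCP at [0.269, -0.536, 0.223] pointing down, gripper open.
Joint ranges: [-2.87, 2.87], [-0.86, 2.18], [0.17, 2.46], [-1.51, 4.65], [0.06, 2.69], [-2.65, 2.65]. Speed limits (rad/s): [2.57, 2.57, 3.01, 3.14, 3.14, 3.14].

INTERFACE

Orientations are given as [roll, pitch, yaw] about the fixed x, y, z axes, in that order (R = Rz(yaw) Ry(pitch) Rx(roll)).
In Python, from workcell import arm, vision, ticket gives the robot as it stands.
- The arm moves only by the tool carry_out, never from a script. Its argument "moves" is a list of rows, each an object with "slide": the shift along the world's x, y, z in m, a list of three; "spin": the turn about the world's z in degrees. A call has 1 to 10 rows; each row is the pose to reach, as a shift and turn from the pose commanded when the call began; what a row does not reach only later rows make up. A row lasts 1/10 s, in which the tool goes at most 50 mm and 8.59 degrees, less where a joint would pass 70% of its speed; a pose out of reach is approached as far as the arm can. A call with a gripper value outside its range is refused whole. "fingers" is the finger opening in m, from 0 to 0.0878, set as the call begins (left out, the last holds). The fingers move at their own pace and stop on an object; the grip force is fixed at half the most. Time passes only in rows, so rows that repeat a pose let the fingers close. It gives the time, the measured TCP pose, the force, the opening and the grip force at its end, in the units of the state.
- arm.sense(): the state, without advancing time (a new reading comes with each control period).
- vision.capture(name): name is "scene" or "side" or "wrist"; returns (picture, depth): 420x560x3 uint8, red, green, blue; 420x560 float32, m along the optical axis (not along the pixel's ray), 0 where there is no reading.
- vision.camera_params(name): a dict with "fx", "fy", "cx", "cy" (pixels), "rvec" (rotation vector, rad) and "tvec" (3), from world to camera coordinates, as OpenCV has them; the wrist camera has in their place "tool_from_camera" (4x4, takes a point from camera to tool coordinates, whose origin is the TCP and whose axes are the flange's). Camera axes: x right, y down, z forward; pixel columns grow to the right and rows downward; lengths in m; the calibration is good to about 2 mm. A picture is of the moment at which its call begins: read the wrist's pose just before it. camera_params takes no time and is no camera call.
- ticket.sign_off(): hands the job in; it is judged then, once.
Trained networks look in the newest picture that a camera, given by its name, has taken for a name from the list of things; names that differ only in an ending like _2 or _b are one class to them, and where a whole thing is asked for, a point or a joint stands for the part that bears it (a point fixed in the world has none). Each returns a list of dicts, best first, with "conf" (0 to 1); they miss things now and then, are a little off and sometimes report something else, mostly with a low value. They report only what shows in the picture. A call takes as long as a camera call.
- vision.boxes_of(camera, target): "rect" ([left, top, right, bottom] in pixels, round what is visible of it).
- vision.tip_of(camera, target): "point" ([column, row] in pixels: a listed point, or the origin of a listed thing).
The state is a dict: "time": time; "joints": joint angles; "dq": joint speeds; "tau": joint torques, N m; "eef_pos": TCP position; "ee_rot": TCP orientation; "force": force on the tool from outside, world axes, zero at the start; "moment": the same for the moment, N m; "grip_width": finger opening in m; "gripper_force": force on a finger pad.
Only numpy, scipy, OpenCV 4.12 (cv2) and the standard library are available. Lean on these libraries where they do the work, as an engineer would, in place of code of your own. Each camera call takes 0.05 s, during which the arm holds its last target. There are 200 camera calls.

## Working session

There is one attempt and no reset: what is moved stays moved. The work goes in short steps, Python scripts to look and compute and a tool call to move; the robot and the scene stay as the last step left them, time stands still between calls to the robot, and variables do not carry over. Pictures are saved under pics/ and viewed, at most 10 in all, crops included, and the job is handed in when it is done.

Besides the shell and the picture viewer there is one more tool, called after "Call:" as name(argument=value, ...) on one line, values as JSON. carry_out: Moves the arm, as the interface text tells. Its arguments: {"type":"object","properties":{"moves":{"type":"array"},"fingers":{"type":"number"}},"required":["moves"]}

```bash
mkdir -p pics
cat > h.py <<'E'
import numpy as np, cv2
from workcell import arm, vision, ticket
from scipy.spatial.transform import Rotation as R
def T(cam):
    p=vision.camera_params(cam)
    if 'rvec' in p:
        Rm=cv2.Rodrigues(np.array(p['rvec'],float))[0]; t=np.array(p['tvec'],float).ravel()
        M=np.eye(4); M[:3,:3]=Rm.T; M[:3,3]=-Rm.T@t
    else:
        s=arm.sense(); M=np.eye(4); r=np.array(s['ee_rot'],float)
        M[:3,:3]=R.from_euler('xyz',r).as_matrix(); M[:3,3]=s['eef_pos']
        M=M@np.array(p['tool_from_camera'])
    return p,M
def ray(p,M,uv):
    d=np.array([(uv[0]-p['cx'])/p['fx'],(uv[1]-p['cy'])/p['fy'],1.]); return M[:3,:3]@d, M[:3,3]
def atz(p,M,uv,z):
    d,o=ray(p,M,uv); return o+d*(z-o[2])/d[2]
def cloud(p,M,dep):
    v,u=np.mgrid[:dep.shape[0],:dep.shape[1]]
    P=np.stack([(u-p['cx'])/p['fx']*dep,(v-p['cy'])/p['fy']*dep,dep],-1)
    return P@M[:3,:3].T+M[:3,3]
E
python3 - <<'E'
from h import *
print(arm.sense())
Z=dict(top_left=.09,top_middle=.09,top_right=.09,plunger_top=.102,pot_deck=.07,press=0)
for c in('scene','side'):
    p,M=T(c); im,d=vision.capture(c); cv2.imwrite(f'pics/{c}0.png',im[...,::-1]); print(c,M[:3,3].round(3))
    np.save(f'pics/{c}_d.npy',d)
    for n,z in Z.items():
        print(n,[(np.round(r['point'],1),round(r['conf'],2),atz(p,M,r['point'],z).round(4)) for r in vision.tip_of(c,n)[:2]])
E
```

```text
{'time': 0.0, 'joints': array([-1.16270971e+00,  9.18475834e-02,  1.23185372e+00, -5.58282662e-06,
        1.81977735e+00, -5.66957318e-02]), 'dq': array([ 0.00012073, -0.00031189,  0.00060967,  0.00024146,  0.0009698 ,
        0.00086071]), 'tau': array([ 3.40583629e-04, -4.46447718e+01, -4.06440854e+01,  6.97144330e-02,
        2.93756090e-02, -1.21163057e-04]), 'eef_pos': array([ 0.26882355, -0.536092  ,  0.22153178]), 'ee_rot': array([-3.13970937e+00, -1.01466477e-04,  4.64780881e-01]), 'force': array([ 0.53551507, -0.30803275, -0.36870631]), 'moment': array([ 0.04816991, -0.01531499, -0.02337762]), 'gripper_force': 0.0, 'grip_width': 0.08729728460074491}
scene [ 1.11  -0.454  0.839]
top_left [(array([273.1, 200.6]), 0.56, array([0.6113, 0.0375, 0.09  ]))]
top_middle [(array([260.4, 210.8]), 0.72, array([ 0.6133, -0.0045,  0.09  ]))]
top_right [(array([238.3, 218.1]), 0.58, array([ 0.5945, -0.0536,  0.09  ]))]
plunger_top [(array([204.1, 232.8]), 0.73, array([ 0.5823, -0.138 ,  0.102 ]))]
pot_deck [(array([293.6, 218.5]), 0.91, array([0.6699, 0.0443, 0.07  ]))]
press [(array([247.6, 242.9]), 0.89, array([ 0.6053, -0.0415,  0.    ])), (array([241. , 221.4]), 0.18, array([ 0.5451, -0.008 ,  0.    ]))]
side [0.463 0.672 0.76 ]
top_left [(array([283.9, 205.3]), 0.62, array([0.6148, 0.0284, 0.09  ]))]
top_middle [(array([293.5, 195.2]), 0.75, array([ 0.6013, -0.0073,  0.09  ]))]
top_right [(array([295.5, 180.2]), 0.56, array([ 0.6075, -0.057 ,  0.09  ]))]
plunger_top [(array([314.8, 157.3]), 0.43, array([ 0.5772, -0.1345,  0.102 ]))]
pot_deck [(array([256.5, 214.7]), 0.76, array([0.6713, 0.0513, 0.07  ]))]
press [(array([293. , 209.2]), 0.84, array([ 0.6104, -0.0501,  0.    ]))]
```

Run:
```python
from h import *
print(np.array(vision.camera_params('wrist')['tool_from_camera']).round(3), vision.camera_params('wrist')['fx'])
im=cv2.imread('pics/scene0.png')[130:330,130:400]; cv2.imwrite('pics/s0c.png',cv2.resize(im,None,fx=2.9,fy=2.9,interpolation=cv2.INTER_CUBIC))
```

```text
[[-0.    -0.971 -0.241  0.065]
 [ 1.    -0.    -0.    -0.001]
 [ 0.    -0.241  0.971 -0.162]
 [ 0.     0.     0.     1.   ]] 328.45825858474
```

View pics/s0c.png

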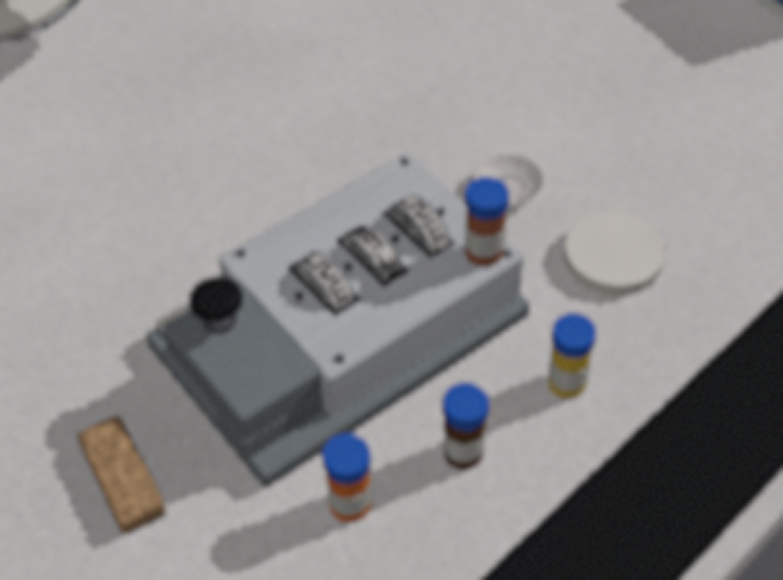

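Call:
carry_out(moves=[{"slide": [0.02,0.04,0.02],"spin": -5},{"slide": [0.05,0.08,0.04],"spin": -10},{"slide": [0.07,0.12,0.06],"spin": -15},{"slide": [0.09,0.16,0.07],"spin": -20},{"slide": [0.11,0.2,0.08],"spin": -25},{"slide": [0.13,0.24,0.08],"spin": -30},{"slide": [0.15,0.28,0.08],"spin": -34},{"slide": [0.17,0.32,0.08],"spin": -34},{"slide": [0.19,0.36,0.08],"spin": -34},{"slide": [0.21,0.4,0.08],"spin": -34}], fingers=0)

```text
time: 1.7
eef_pos: [0.4794, -0.1346, 0.3029]
ee_rot: [3.141, -0.001, -0.129]
force: [0.5, -0.4, 0.2]
grip_width: 0.0119
gripper_force: 0.0
```

Call:
carry_out(moves=[{"slide": [0.02,0.04,-0.02],"spin": 0},{"slide": [0.04,0.08,-0.04],"spin": 0},{"slide": [0.05,0.11,-0.07],"spin": 0},{"slide": [0.05,0.11,-0.09],"spin": 0},{"slide": [0.05,0.11,-0.09],"spin": 0},{"slide": [0.05,0.11,-0.09],"spin": 0}])

```text
time: 2.3
eef_pos: [0.5288, -0.0266, 0.2131]
ee_rot: [3.141, 0.0, -0.129]
force: [-0.1, 0.1, 1.0]
grip_width: 0.0003
gripper_force: 0.0
```

Run:
```python
from h import *
print(arm.sense()['eef_pos'])
c='wrist'; p,M=T(c); im,d=vision.capture(c); cv2.imwrite('pics/w1.png',im[...,::-1]); np.save('pics/w1_d.npy',d);np.save('pics/w1_M.npy',M)
for n,z in dict(top_left=.09,top_middle=.09,top_right=.09,plunger_top=.102,pot_deck=.07,press=0).items():
    print(n,[(np.round(r['point'],1),round(r['conf'],2),atz(p,M,r['point'],z).round(4)) for r in vision.tip_of(c,n)[:2]])
P=cloud(p,M,d)
# points above deck
for n in('wheel_left','wheel_middle','wheel_right','plunger'):
    for b in vision.boxes_of(c,n)[:1]:
        l,t,r,q=map(int,b['rect']); Q=P[t:q,l:r].reshape(-1,3); Q=Q[(Q[:,2]>.075)&(Q[:,2]<.13)]
        z=np.percentile(Q[:,2],97) if len(Q) else 0; Tq=Q[Q[:,2]>z-.003] if len(Q) else Q
        print(n,b['rect'],b['conf'],z,Tq.mean(0) if len(Q) else 0)
```

```text
[ 0.52882217 -0.02656198  0.21312249]
top_left [(array([192.6, 108.2]), 0.83, array([0.6176, 0.0338, 0.09  ]))]
top_middle [(array([248.2, 112.6]), 0.88, array([ 0.6082, -0.0115,  0.09  ]))]
top_right [(array([301.7, 109.8]), 0.91, array([ 0.6047, -0.0559,  0.09  ]))]
plunger_top [(array([403.1, 132.6]), 0.92, array([ 0.5761, -0.1344,  0.102 ]))]
pot_deck [(array([171.6,  49.4]), 0.62, array([0.6688, 0.0472, 0.07  ]))]
press [(array([288.3, 115.3]), 0.88, array([ 0.6045, -0.0475,  0.    ])), (array([477.8, 101.2]), 0.61, array([ 0.5927, -0.2536,  0.    ]))]
wheel_left [176.4, 78.6, 213.6, 145.3] 0.75 0.09356345974087482 [0.61516366 0.03400373 0.09214655]
wheel_middle [234.9, 77.6, 259.8, 144.8] 0.8 0.08920304121720776 [ 0.60999743 -0.01081573  0.08778449]
wheel_right [288.1, 78.2, 316.4, 145.5] 0.92 0.08991901740013675 [ 0.60508815 -0.05746078  0.08839976]
```

View pics/w1.png

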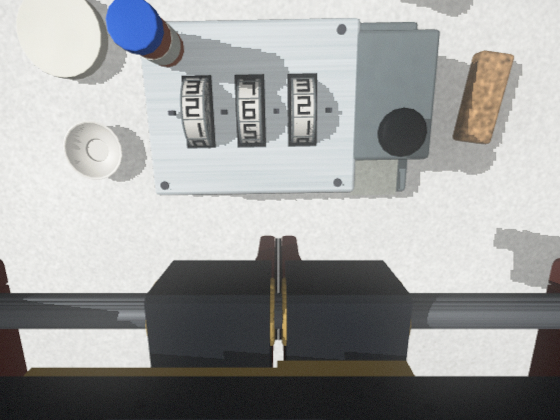

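```bash
cat > un.py <<'E'
from h import *
PX=np.array([.9930,-.118,0]); PY=np.array([.118,.9930,0])
def noses(im,p,M,guess):
    g=cv2.cvtColor(im,cv2.COLOR_RGB2GRAY); out=[]
    for w in guess:
        q=M[:3,:3].T@(w-M[:3,3]); u=q[0]/q[2]*p['fx']+p['cx']; v=q[1]/q[2]*p['fy']+p['cy']
        u0,v0=int(round(u)),int(round(v)); s=g[v0-7:v0+8,u0-6:u0+7].astype(float)
        wt=np.clip(110-s,0,None); 
        if wt.sum()<100: continue
        vv,uu=np.mgrid[v0-7:v0+8,u0-6:u0+7]; out.append(atz(p,M,((uu*wt).sum()/wt.sum(),(vv*wt).sum()/wt.sum()),.077))
    return np.array(out)
def strip(im,p,M,top,r=.03,w=.02,deg=60):
    a=np.radians(np.linspace(deg,-deg,4*deg+1))[:,None,None]; y=np.linspace(-w/2,w/2,60)[None,:,None]
    X=top-np.array([0,0,r])+r*np.sin(a)*PX+r*np.cos(a)*np.array([0,0,1.])+y*(-PY)
    q=(X-M[:3,3])@M[:3,:3]; u=(q[...,0]/q[...,2]*p['fx']+p['cx']).astype(np.float32); v=(q[...,1]/q[...,2]*p['fy']+p['cy']).astype(np.float32)
    return cv2.remap(im,u,v,cv2.INTER_CUBIC)   # row = 2*(60-angle deg); angle + = away
E
python3 - <<'E'
from un import *
im=cv2.imread('pics/w1.png')[...,::-1].copy(); M=np.load('pics/w1_M.npy'); p=vision.camera_params('wrist')
mid=np.array([.610,-.011,.077]); N=noses(im,p,M,[mid+k*PY for k in(.069,.023,-.023,-.069)])
print(N.round(4)); f=np.polyfit(N[:,1],N[:,0],1); print('slope',f)
d=np.load('pics/w1_d.npy'); P=cloud(p,M,d); S=[]
for k,nm in zip((.046,0,-.046),'LMR'):
    c=mid+k*PY; rel=P-c; a=rel@PX; b=rel@PY; m=(abs(a)<.025)&(abs(b)<.009)&(P[...,2]>.07)&(P[...,2]<.11)
    A=np.c_[a[m],P[...,2][m]]; s=np.linalg.lstsq(np.c_[2*A,np.ones(len(A))],(A**2).sum(1),rcond=None)[0]
    top=np.median(A[:,1]+ .03-np.sqrt(np.clip(.0009-A[:,0]**2,0,None)))
    print(nm,'circle centre',s[:2],'r',np.sqrt(s[2]+s[0]**2+s[1]**2),'top',top)
    y=c[1]; t=np.array([np.polyval(f,y),y,top]); print('top',t.round(4)); S.append(cv2.resize(strip(im,p,M,t),(180,482)))
o=np.hstack(S); cv2.line(o,(0,241),(540,241),(255,0,0),1); cv2.imwrite('pics/st1.png',o[...,::-1])
E
```

```text
[[ 0.6174  0.0544  0.077 ]
 [ 0.6125  0.0103  0.077 ]
 [ 0.6075 -0.0343  0.077 ]
 [ 0.6025 -0.0794  0.077 ]]
slope [0.11157718 0.61132302]
L circle centre [-5.94352643e-05  6.38331904e-02] r 0.029120152458352522 top 0.09278044634579252
top [0.6152 0.0347 0.0928]
M circle centre [3.74816223e-05 5.94161167e-02] r 0.029032833566888423 top 0.08829066347036234
top [ 0.6101 -0.011   0.0883]
R circle centre [0.00046507 0.060121  ] r 0.029048595963597986 top 0.08898165124209287
top [ 0.605  -0.0567  0.089 ]
```

View pics/st1.png

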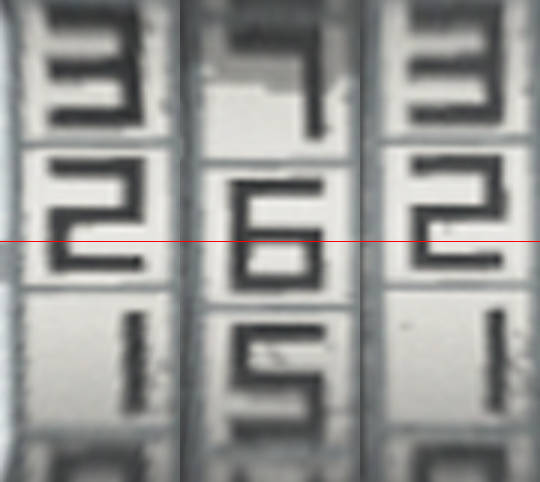

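Call:
carry_out(moves=[{"slide": [0.03,-0.01,0]},{"slide": [0.06,-0.02,-0.02]},{"slide": [0.08,-0.03,-0.05]},{"slide": [0.086,-0.031,-0.08]},{"slide": [0.086,-0.031,-0.1]},{"slide": [0.086,-0.031,-0.113]},{"slide": [0.086,-0.031,-0.118]},{"slide": [0.086,-0.031,-0.12]},{"slide": [0.086,-0.031,-0.12]},{"slide": [0.086,-0.031,-0.12]}])

```text
schema error: expected keys slide, spin
```

```bash
python3 -c "
from h import *
print(arm.sense())"
```

```text
{'time': 2.85, 'joints': array([-1.14324284e-01, -1.00397144e-01,  1.43903955e+00,  5.47365044e-05,
        1.80274613e+00,  1.58532294e+00]), 'dq': array([ 0.00323837,  0.00131796,  0.00188059, -0.00074908, -0.0001247 ,
        0.00057253]), 'tau': array([-4.76604165e-02, -3.65300846e+01, -4.08895791e+01,  1.08455628e-02,
       -7.31124077e-02, -1.48081817e-04]), 'eef_pos': array([ 0.52896795, -0.02649659,  0.21277572]), 'ee_rot': array([-3.14153643e+00, -2.03322291e-04, -1.28838318e-01]), 'force': array([-0.22520243,  0.795119  ,  0.66540806]), 'moment': array([ 0.05007856, -0.03103465, -0.00813266]), 'gripper_force': 0.0, 'grip_width': 0.0003778732818912432}
```

Call:
carry_out(moves=[{"slide": [0.03,-0.01,0],"spin": 0},{"slide": [0.06,-0.02,-0.02],"spin": 0},{"slide": [0.08,-0.03,-0.05],"spin": 0},{"slide": [0.086,-0.031,-0.08],"spin": 0},{"slide": [0.086,-0.031,-0.1],"spin": 0},{"slide": [0.086,-0.031,-0.113],"spin": 0},{"slide": [0.086,-0.031,-0.118],"spin": 0},{"slide": [0.086,-0.031,-0.12],"spin": 0},{"slide": [0.086,-0.031,-0.12],"spin": 0},{"slide": [0.086,-0.031,-0.12],"spin": 0}])

```text
time: 3.85
eef_pos: [0.6156, -0.0574, 0.0943]
ee_rot: [3.142, -0.002, -0.129]
force: [-0.4, -0.5, 1.2]
grip_width: 0.0008
gripper_force: 0.0
```

Call:
carry_out(moves=[{"slide": [0,0,-0.001],"spin": 0},{"slide": [0,0,-0.002],"spin": 0},{"slide": [0,0,-0.003],"spin": 0},{"slide": [0,0,-0.003],"spin": 0}])

```text
time: 4.25
eef_pos: [0.6148, -0.0573, 0.0894]
ee_rot: [-3.142, 0.0, -0.129]
force: [0.1, 0.0, 0.1]
grip_width: 0.0004
gripper_force: 0.0
```

Call:
carry_out(moves=[{"slide": [0,0,-0.0005],"spin": 0},{"slide": [0,0,-0.001],"spin": 0},{"slide": [0,0,-0.001],"spin": 0}])

```text
time: 4.55
eef_pos: [0.615, -0.0574, 0.089]
ee_rot: [3.142, -0.0, -0.129]
force: [-1.2, 0.4, 1.8]
grip_width: 0.0003
gripper_force: 1.1
```

Call:
carry_out(moves=[{"slide": [0,0,-0.0005],"spin": 0},{"slide": [0,0,-0.001],"spin": 0},{"slide": [0,0,-0.001],"spin": 0}])

```text
time: 4.85
eef_pos: [0.6152, -0.0574, 0.0885]
ee_rot: [3.142, -0.001, -0.129]
force: [-2.2, 0.8, 5.5]
grip_width: 0.0006
gripper_force: 2.6
```

Call:
carry_out(moves=[{"slide": [0,0,-0.0004],"spin": 0},{"slide": [-0.0025,0.0003,-0.0004],"spin": 0},{"slide": [-0.005,0.0006,-0.0004],"spin": 0},{"slide": [-0.0075,0.0009,-0.0004],"spin": 0},{"slide": [-0.01,0.0012,-0.0004],"spin": 0},{"slide": [-0.01,0.0012,-0.0004],"spin": 0}])

```text
time: 5.45
eef_pos: [0.6057, -0.0563, 0.0885]
ee_rot: [3.142, -0.003, -0.129]
force: [1.2, -0.2, 5.8]
grip_width: 0.0005
gripper_force: 2.8
```

Call:
carry_out(moves=[{"slide": [-0.0025,0.0003,-0.0003],"spin": 0},{"slide": [-0.005,0.0006,-0.0003],"spin": 0},{"slide": [-0.0075,0.0009,-0.0003],"spin": 0},{"slide": [-0.0095,0.0011,-0.0003],"spin": 0},{"slide": [-0.0095,0.0011,-0.0003],"spin": 0}])

```text
time: 5.95
eef_pos: [0.5963, -0.0552, 0.0883]
ee_rot: [3.141, -0.003, -0.129]
force: [0.8, -0.3, 5.9]
grip_width: 0.0001
gripper_force: 3.0
```

Call:
carry_out(moves=[{"slide": [0,0,0.005],"spin": 0},{"slide": [-0.01,0,0.03],"spin": 0},{"slide": [-0.04,0.02,0.07],"spin": 0},{"slide": [-0.065,0.03,0.1],"spin": 0},{"slide": [-0.065,0.03,0.12],"spin": 0},{"slide": [-0.065,0.03,0.12],"spin": 0},{"slide": [-0.065,0.03,0.12],"spin": 0}])

```text
time: 6.65
eef_pos: [0.5304, -0.0251, 0.2059]
ee_rot: [3.142, 0.001, -0.129]
force: [-0.3, 0.5, 0.3]
grip_width: 0.0004
gripper_force: 0.0
```

```bash
cat > look.py <<'E'
from un import *
import sys
n=sys.argv[1]; p,M=T('wrist'); im,d=vision.capture('wrist'); print(arm.sense()['eef_pos'],arm.sense()['time'])
mid=np.array([.6101,-.011,.077]); N=noses(im,p,M,[mid+k*PY for k in(.069,.023,-.023,-.069)]); f=np.polyfit(N[:,1],N[:,0],1)
print(f,N.round(4)); S=[]
for k,z in zip((.046,0,-.046),(.0928,.0883,.0889)):
    y=(mid+k*PY)[1]; S.append(cv2.resize(strip(im,p,M,np.array([np.polyval(f,y),y,z])),(180,482)))
o=np.hstack(S); cv2.line(o,(0,241),(540,241),(255,0,0),1); cv2.imwrite(f'pics/{n}.png',o[...,::-1])
E
python3 look.py st2
```

```text
[ 0.53008737 -0.02516752  0.20472257] 6.7
[0.11195242 0.61134097] [[ 0.6175  0.0546  0.077 ]
 [ 0.6125  0.0103  0.077 ]
 [ 0.6074 -0.0343  0.077 ]
 [ 0.6025 -0.0794  0.077 ]]
```

View pics/st2.png

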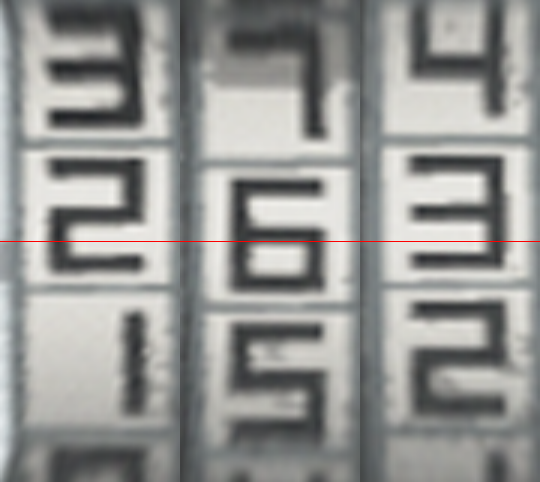

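Call:
carry_out(moves=[{"slide": [0.03,-0.01,-0.02],"spin": 0},{"slide": [0.06,-0.02,-0.05],"spin": 0},{"slide": [0.079,-0.032,-0.08],"spin": 0},{"slide": [0.079,-0.032,-0.1],"spin": 0},{"slide": [0.079,-0.032,-0.112],"spin": 0},{"slide": [0.079,-0.032,-0.116],"spin": 0},{"slide": [0.079,-0.032,-0.117],"spin": 0},{"slide": [0.079,-0.032,-0.118],"spin": 0},{"slide": [0.079,-0.032,-0.119],"spin": 0},{"slide": [0.079,-0.032,-0.1195],"spin": 0}])

```text
time: 7.7
eef_pos: [0.6096, -0.057, 0.0886]
ee_rot: [3.142, -0.001, -0.129]
force: [-2.0, -0.1, 4.6]
grip_width: 0.0005
gripper_force: 2.7
```

Call:
carry_out(moves=[{"slide": [0,0,-0.0005],"spin": 0},{"slide": [0,0,-0.0005],"spin": 0}])

```text
time: 7.9
eef_pos: [0.6099, -0.057, 0.0884]
ee_rot: [-3.142, -0.002, -0.129]
force: [-1.6, 1.0, 6.3]
grip_width: 0.0006
gripper_force: 2.9
```

Call:
carry_out(moves=[{"slide": [-0.002,0.0002,0],"spin": 0},{"slide": [-0.0042,0.0005,0],"spin": 0},{"slide": [-0.0042,0.0005,0],"spin": 0},{"slide": [-0.0042,0.0005,0.006],"spin": 0},{"slide": [0,0.01,0.012],"spin": 0},{"slide": [0.008,0.03,0.012],"spin": 0},{"slide": [0.0103,0.0448,0.01],"spin": 0},{"slide": [0.0103,0.0448,0.005],"spin": 0},{"slide": [0.0103,0.0448,0.002],"spin": 0},{"slide": [0.0103,0.0448,0.002],"spin": 0}])

```text
time: 8.9
eef_pos: [0.6194, -0.012, 0.0885]
ee_rot: [-3.141, 0.001, -0.128]
force: [0.4, 0.6, 0.7]
grip_width: 0.0004
gripper_force: 0.4
```

Call:
carry_out(moves=[{"slide": [0,0,-0.0005],"spin": 0},{"slide": [0,0,-0.001],"spin": 0},{"slide": [0,0,-0.0015],"spin": 0},{"slide": [0,0,-0.0015],"spin": 0}])

```text
time: 9.3
eef_pos: [0.6197, -0.0127, 0.088]
ee_rot: [3.141, -0.0, -0.129]
force: [-1.2, 0.7, 4.0]
grip_width: 0.0002
gripper_force: 2.1
```

Drag 20.3 mm in two legs.

Call:
carry_out(moves=[{"slide": [0,0,-0.0005],"spin": 0},{"slide": [0,0,-0.0005],"spin": 0},{"slide": [-0.0025,0.0003,-0.0006],"spin": 0},{"slide": [-0.005,0.0006,-0.0006],"spin": 0},{"slide": [-0.0075,0.0009,-0.0006],"spin": 0},{"slide": [-0.01,0.0012,-0.0006],"spin": 0},{"slide": [-0.01,0.0012,-0.0006],"spin": 0}])

```text
time: 10.0
eef_pos: [0.6102, -0.0115, 0.0878]
ee_rot: [3.141, -0.002, -0.129]
force: [0.9, -0.8, 5.8]
grip_width: 0.0005
gripper_force: 2.8
```

Call:
carry_out(moves=[{"slide": [-0.0025,0.0003,-0.0002],"spin": 0},{"slide": [-0.005,0.0006,-0.0002],"spin": 0},{"slide": [-0.0075,0.0009,-0.0002],"spin": 0},{"slide": [-0.0102,0.0012,-0.0002],"spin": 0},{"slide": [-0.0102,0.0012,-0.0002],"spin": 0}])

```text
time: 10.5
eef_pos: [0.6, -0.0103, 0.0875]
ee_rot: [3.141, -0.002, -0.129]
force: [1.5, -0.8, 5.4]
grip_width: 0.0003
gripper_force: 2.8
```

Call:
carry_out(moves=[{"slide": [0,0,0.008],"spin": 0},{"slide": [0,0,0.018],"spin": 0},{"slide": [0.01,0.015,0.018],"spin": 0},{"slide": [0.02,0.035,0.018],"spin": 0},{"slide": [0.0252,0.0438,0.015],"spin": 0},{"slide": [0.0252,0.0438,0.01],"spin": 0},{"slide": [0.0252,0.0438,0.008],"spin": 0},{"slide": [0.0252,0.0438,0.007],"spin": 0},{"slide": [0.0252,0.0438,0.007],"spin": 0}])

```text
time: 11.4
eef_pos: [0.6244, 0.0334, 0.0934]
ee_rot: [3.141, 0.0, -0.129]
force: [-0.2, 0.1, -0.4]
grip_width: 0.0004
gripper_force: 0.0
```

Call:
carry_out(moves=[{"slide": [0,0,-0.0005],"spin": 0},{"slide": [0,0,-0.001],"spin": 0},{"slide": [0,0,-0.0015],"spin": 0},{"slide": [0,0,-0.0015],"spin": 0}])

```text
time: 11.8
eef_pos: [0.6248, 0.0335, 0.0927]
ee_rot: [3.141, -0.001, -0.129]
force: [-0.7, -1.5, 2.3]
grip_width: 0.0003
gripper_force: 1.5
```

Call:
carry_out(moves=[{"slide": [0,0,-0.0005],"spin": 0},{"slide": [0,0,-0.001],"spin": 0},{"slide": [0,0,-0.001],"spin": 0},{"slide": [-0.0025,0.0003,-0.0011],"spin": 0},{"slide": [-0.005,0.0006,-0.0011],"spin": 0},{"slide": [-0.0075,0.0009,-0.0011],"spin": 0},{"slide": [-0.01,0.0012,-0.0012],"spin": 0},{"slide": [-0.01,0.0012,-0.0012],"spin": 0}])

```text
time: 12.6
eef_pos: [0.6157, 0.0346, 0.0923]
ee_rot: [3.141, -0.004, -0.129]
force: [1.3, -3.3, 5.3]
grip_width: 0.0003
gripper_force: 2.7
```

Call:
carry_out(moves=[{"slide": [-0.0025,0.0003,-0.0001],"spin": 0},{"slide": [-0.005,0.0006,-0.0001],"spin": 0},{"slide": [-0.0075,0.0009,-0.0001],"spin": 0},{"slide": [-0.0106,0.0013,-0.0001],"spin": 0},{"slide": [-0.0106,0.0013,-0.0001],"spin": 0}])

```text
time: 13.1
eef_pos: [0.6049, 0.0359, 0.0921]
ee_rot: [3.141, -0.003, -0.129]
force: [0.9, -3.0, 5.9]
grip_width: 0.0005
gripper_force: 2.8
```

Lift, go back, second stroke.

Call:
carry_out(moves=[{"slide": [0,0,0.005],"spin": 0},{"slide": [0.008,-0.001,0.01],"spin": 0},{"slide": [0.0206,-0.0025,0.008],"spin": 0},{"slide": [0.0206,-0.0025,0.005],"spin": 0},{"slide": [0.0206,-0.0025,0.003],"spin": 0},{"slide": [0.0206,-0.0025,0.002],"spin": 0},{"slide": [0.0206,-0.0025,0.001],"spin": 0},{"slide": [0.0206,-0.0025,0.0],"spin": 0},{"slide": [0.0206,-0.0025,0],"spin": 0}])

```text
time: 14.0
eef_pos: [0.6248, 0.0341, 0.0922]
ee_rot: [-3.141, -0.001, -0.128]
force: [-0.8, 0.5, 6.2]
grip_width: 0.0006
gripper_force: 3.0
```

Call:
carry_out(moves=[{"slide": [-0.0025,0.0003,0],"spin": 0},{"slide": [-0.005,0.0006,0],"spin": 0},{"slide": [-0.0075,0.0009,0],"spin": 0},{"slide": [-0.01,0.0012,0],"spin": 0},{"slide": [-0.0125,0.0015,0],"spin": 0},{"slide": [-0.015,0.0018,0],"spin": 0},{"slide": [-0.0175,0.0021,0],"spin": 0},{"slide": [-0.0208,0.0025,0],"spin": 0},{"slide": [-0.0208,0.0025,0],"spin": 0}])

```text
time: 14.9
eef_pos: [0.6042, 0.0364, 0.0919]
ee_rot: [-3.141, -0.002, -0.129]
force: [0.7, -0.5, 5.5]
grip_width: 0.0006
gripper_force: 2.8
```

Call:
carry_out(moves=[{"slide": [0,0,0.005],"spin": 0},{"slide": [-0.01,-0.01,0.03],"spin": 0},{"slide": [-0.04,-0.03,0.07],"spin": 0},{"slide": [-0.075,-0.06,0.1],"spin": 0},{"slide": [-0.075,-0.06,0.115],"spin": 0},{"slide": [-0.075,-0.06,0.115],"spin": 0},{"slide": [-0.075,-0.06,0.115],"spin": 0}])

```text
time: 15.6
eef_pos: [0.5289, -0.0234, 0.2049]
ee_rot: [-3.141, 0.001, -0.129]
force: [-0.1, 0.0, 0.4]
grip_width: 0.0007
gripper_force: 0.0
```

```bash
python3 look.py st3
```

```text
[ 0.52873664 -0.02310302  0.20375605] 15.65
[0.11228703 0.61124029] [[ 0.6174  0.0545  0.077 ]
 [ 0.6124  0.0104  0.077 ]
 [ 0.6073 -0.0343  0.077 ]
 [ 0.6024 -0.0792  0.077 ]]
```

View pics/st3.png

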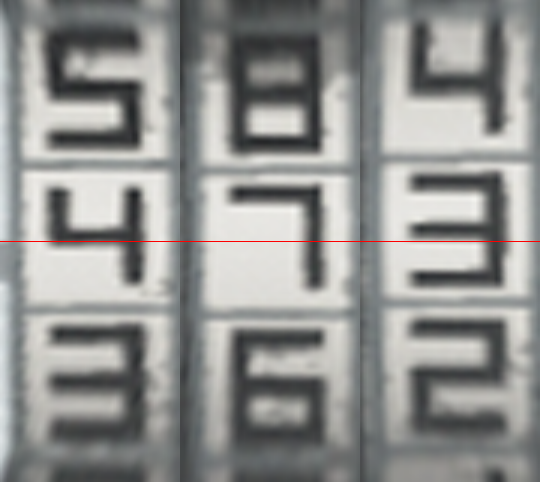

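Call:
carry_out(moves=[{"slide": [0.01,-0.03,0],"spin": 0},{"slide": [0.025,-0.06,-0.01],"spin": 0},{"slide": [0.04,-0.09,-0.03],"spin": 0},{"slide": [0.047,-0.1115,-0.05],"spin": 0},{"slide": [0.047,-0.1115,-0.075],"spin": 0},{"slide": [0.047,-0.1115,-0.09],"spin": 0},{"slide": [0.047,-0.1115,-0.098],"spin": 0},{"slide": [0.047,-0.1115,-0.1],"spin": 0},{"slide": [0.047,-0.1115,-0.1],"spin": 0}])

```text
time: 16.55
eef_pos: [0.5762, -0.1345, 0.1062]
ee_rot: [3.142, -0.0, -0.128]
force: [0.1, -0.9, 0.5]
grip_width: 0.0005
gripper_force: 0.0
```

Call:
carry_out(moves=[{"slide": [0,0,-0.001],"spin": 0},{"slide": [0,0,-0.002],"spin": 0},{"slide": [0,0,-0.003],"spin": 0},{"slide": [0,0,-0.004],"spin": 0},{"slide": [0,0,-0.005],"spin": 0},{"slide": [0,0,-0.005],"spin": 0}])

```text
time: 17.15
eef_pos: [0.5761, -0.1351, 0.1013]
ee_rot: [3.142, -0.001, -0.129]
force: [0.3, 1.0, 2.2]
grip_width: 0.0007
gripper_force: 1.1
```

Contact at about 102 mm. Continue to about 93.5, then feel for the stop.

Call:
carry_out(moves=[{"slide": [0,0,-0.001],"spin": 0},{"slide": [0,0,-0.002],"spin": 0},{"slide": [0,0,-0.003],"spin": 0},{"slide": [0,0,-0.004],"spin": 0},{"slide": [0,0,-0.005],"spin": 0},{"slide": [0,0,-0.006],"spin": 0},{"slide": [0,0,-0.007],"spin": 0},{"slide": [0,0,-0.0078],"spin": 0},{"slide": [0,0,-0.0078],"spin": 0}])

```text
time: 18.05
eef_pos: [0.5762, -0.1351, 0.0938]
ee_rot: [3.141, -0.001, -0.129]
force: [-1.1, 0.3, 6.0]
grip_width: 0.0008
gripper_force: 3.3
```

Call:
carry_out(moves=[{"slide": [0,0,-0.0005],"spin": 0},{"slide": [0,0,-0.001],"spin": 0},{"slide": [0,0,-0.001],"spin": 0}])

```text
time: 18.35
eef_pos: [0.5762, -0.1351, 0.093]
ee_rot: [3.141, -0.001, -0.129]
force: [-2.0, 1.4, 6.9]
grip_width: 0.0006
gripper_force: 3.6
```

Call:
carry_out(moves=[{"slide": [0,0,-0.0004],"spin": 0},{"slide": [0,0,-0.0008],"spin": 0},{"slide": [0,0,-0.0008],"spin": 0}])

```text
time: 18.65
eef_pos: [0.5762, -0.1351, 0.0924]
ee_rot: [3.141, -0.001, -0.129]
force: [-2.4, 0.9, 8.1]
grip_width: 0.0002
gripper_force: 3.9
```

Call:
carry_out(moves=[{"slide": [0,0,-0.0003],"spin": 0},{"slide": [0,0,-0.0006],"spin": 0},{"slide": [0,0,-0.0006],"spin": 0}])

```text
time: 18.95
eef_pos: [0.5762, -0.1351, 0.0923]
ee_rot: [3.141, -0.002, -0.129]
force: [-3.1, 1.1, 10.8]
grip_width: 0.0004
gripper_force: 5.0
```

Call:
carry_out(moves=[{"slide": [0,0,0.004],"spin": 0},{"slide": [0,0,0.01],"spin": 0},{"slide": [0,0,0.025],"spin": 0},{"slide": [0,0.02,0.06],"spin": 0},{"slide": [-0.03,0.06,0.09],"spin": 0},{"slide": [-0.046,0.11,0.113],"spin": 0},{"slide": [-0.046,0.11,0.113],"spin": 0},{"slide": [-0.046,0.11,0.113],"spin": 0},{"slide": [-0.046,0.11,0.113],"spin": 0}])

```text
time: 19.85
eef_pos: [0.53, -0.0256, 0.2027]
ee_rot: [3.141, 0.001, -0.128]
force: [-0.3, -0.2, -1.1]
grip_width: 0.0006
gripper_force: 0.0
```

```bash
python3 look.py st4; python3 -c "
from h import *
p,M=T('wrist'); im,d=vision.capture('wrist'); P=cloud(p,M,d); m=np.hypot(P[...,0]-.576,P[...,1]+.135)<.014; print(np.median(P[m][:,2]))"
```

```text
[ 0.52985629 -0.02600621  0.20207661] 19.9
[0.11277862 0.61143916] [[ 0.6176  0.0547  0.077 ]
 [ 0.6126  0.0103  0.077 ]
 [ 0.6075 -0.0342  0.077 ]
 [ 0.6025 -0.0795  0.077 ]]
0.10174584144248439
```

View pics/st4.png

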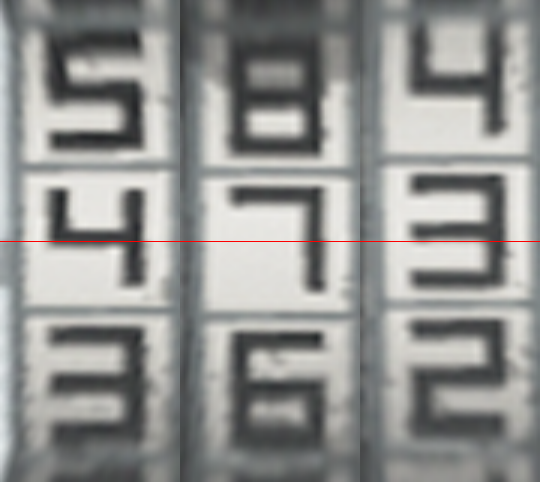

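The wheels still show 4 7 3, centred close to row 241, and the plunger is back up at 102 mm.

```bash
python3 -c "
from workcell import ticket
print(ticket.sign_off())"
```

```text
the job is handed in; nothing more can be done
None
```

The wheels read 4 7 3, each within about 3° of squarely uppermost by the wrist camera. The plunger was pressed to its stop and came back up, no force reading went above 11 N, and the job is handed in at about 20 s; the sign-off gave no verdict.

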